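# Clamp the corked bottle in the holding board

## Robot

A 6-joint arm with a two-finger parallel gripper is mounted at the origin on a cart in front of the work surface, level with it; the furniture and walls round the work are solid. World frame = base frame: x ahead of the robot, y to its left, z up, the work surface at z = 0. Lengths are in m, angles in degrees, forces in N, time in s.
With the tool pointing down it reaches from about 0.375 to 0.9 m from the base axis. Payload 3.1 kg.
Tool frame: the origin (TCP) lies at the very end of the fingers, on their centre line; the grasp point (between the pads) lies 19 mm behind it; z points along the fingers, y is the line along which they close (so a half turn about z gives the same grasp; the last joint's range is limited). The gripper opens to 87 mm and grips with 3 to 60 N. Pads are 19 mm wide; open, the fingers measure 117 mm over their backs; the gripper's body (75 mm by 190 mm) begins 51 mm behind the grasp point.
Start: joints at [-79.269, 30.224, 82.088, -0, 67.689, -10.227], TCP at [0.224, -0.584, 0.223] pointing down, gripper open.
Joint ranges: [-176.69, 176.69], [-43.24, 126.21], [12.49, 139.97], [-82, 262], [0, 151.66], [-163.58, 163.58]. Speed limits (degrees/s): [159.86, 159.86, 180, 180, 180, 180].

## Interface

Orientations are given as a 3x3 rotation matrix whose columns are the frame's x, y, z axes.
In Python, from rig import bot, imaging gives the robot as it stands.
- The arm moves only by the tool drive_tool, never from a script. Its argument "deltas" is text: rows parted by semicolons, each of 5 numbers parted by spaces: the finger opening in mm, from 0 to 87, then the shift along the world's x, y, z in mm, then the turn about the world's z in rad. In form: jaw dx dy dz twist; .... A call has 1 to 12 rows; each row is the pose to reach, as a shift and turn from the pose commanded when the call began; what a row does not reach only later rows make up. A row lasts 1/10 s, in which the tool goes at most 50 mm and 8.59 degrees, less where a joint would pass 70% of its speed; a pose out of reach is approached as far as the arm can. A call with a gripper value outside its range is refused whole. The fingers move at their own pace and stop on an object; the grip force is fixed at half the most. Time passes only in rows, so rows that repeat a pose let the fingers close. It gives the time, the measured TCP pose, the force, the opening and the grip force at its end, in the units of the state.
- bot.read_state(): the state, without advancing time (a new reading comes with each control period).
- imaging.capture(name): name is "scene" or "top"; returns the picture (420x560x3 uint8, red, green, blue); there is no depth.
- imaging.camera_model(name): a dict with "fx", "fy", "cx", "cy" (pixels), "T" (4x4, takes a point from camera to world coordinates). Camera axes: x right, y down, z forward; pixel columns grow to the right and rows downward; lengths in m; the calibration is good to about 2 mm. A picture is of the moment at which its call begins. camera_model takes no time and is no camera call.
- bot.hand_in(): hands the job in; it is judged then, once.
The state is a dict: "time_s": time; "joint_positions": joint angles; "qvel": joint speeds; "tau": joint torques, N m; "position": TCP position; "tcp_rot": TCP orientation; "force": force on the tool from outside, world axes, zero at the start; "moment": the same for the moment, N m; "opening": opening from 0.0 (shut) to 1.0 (fully open); "grasp_force": force on a finger pad.
Only numpy, scipy, OpenCV 4.12 (cv2) and the standard library are available. Lean on these libraries where they do the work, as an engineer would, in place of code of your own. Each camera call takes 0.05 s, during which the arm holds its last target. There are 200 camera calls.

## Task

Clamp the corked bottle in the holding board so that its cork can be pulled one-handed: slide the loose bar fully into the socket of the short clamp lever and, with the bar, swing the stiff lever past its dead point until it rests against its stop. Then draw the bar out and lay it on the worktop, clear of the board. Move the lever only through the bar, do not strain the bar when it bottoms or the lever meets its stop, and leave the bottle upright and the other things in their places.

Things in the scene. Friction and masses are not known exactly. Their poses are not given: they have to be found in the camera images.
- board: Holding board, fixed: pale wood, 170 (x) x 320 (y) mm, top 22 mm above the worktop; origin under its centre. At its -y end a steel toggle clamp with a short lever in the horizontal plane; at its +y end a wooden V block, 60 mm high, with the bottle in front of it. The clamp pushes a sprung rubber-faced jaw along board +y.
- lever_pivot (a point): Point on the lever's upright axis, 64 mm above the worktop (the height of the socket's axis), at board x 15, y -95 mm. Axes of the board.
- socket_mouth (a point): Centre of the mouth of the square steel socket on the lever, 62 mm from lever_pivot and 64 mm above the worktop. Its x axis points level out of the socket, away from the pivot, and turns with the lever. Socket 14.5 mm square inside, 20.5 outside, 45 mm deep. At lever angle 0 its x axis is at yaw 2.740 rad in the board's frame.
- clamp_lever (a joint): Lever angle, rad: 0 fully open, grows as it swings anticlockwise seen from above. The jaw meets the bottle near 0.36, resistance peaks near 0.58 (about 1.4 N m at the pivot, some 12 N at the bar's handle), dead point 0.838. The stop screw ends the swing somewhere from 0.90 to 1.06. Friction 0.7 N m: just past the dead point the lever stays where it is left, short of the stop.
- stop_tip (a point): Centre of the 8 mm domed tip of the adjustable stop screw in the dark post at the board's -y end, 64 mm above the worktop. Set differently each time; it does not shift in use. The lever is home when the socket's side rests on the tip (tip 14.3 mm from the socket's axis; within 1.5 mm counts). A rise of 3 to 4 N in the hand tells it is home; 8 N more strains the clamp.
- clamp_jaw: Jaw of the clamp, a 36 x 36 mm steel plate faced with rubber, that squeezes the bottle into the V block with some 45 to 75 N when the lever is home.
- bar: Loose extension bar, 160 mm long, 0.17 kg: dark wooden handle 22 x 22 mm, x from -55 to 52 mm; then a 20 mm square steel ferrule to x 60 and an 11.5 mm square steel tenon to x 105 (last 9 mm a cone, 12 to 6 mm). Origin on the axis at mid-handle, x axis towards the tenon. Starts flat on the worktop, origin 11 mm up.
- bar_shoulder (a point): Front face of the bar's ferrule, on the bar's axis at bar x = 60 mm. It butts on the socket mouth when the bar is fully in.
- bottle: Small clear glass bottle with a cork, 46 mm across, 128 mm high, 0.25 kg, standing on the board in front of the V block; origin under its centre. The jaw pushes it the last millimetres home.
- lemon: Lemon, 71 x 53 x 51 mm, bystander, origin at its underside.
- garlic: Garlic bulb, 56 mm, bystander, origin at its underside.
- salt_shaker: Glass salt shaker, 44 mm across, 90 mm high, bystander, origin at its underside.
- cup: Small white cup, 62 x 89 x 52 mm, bystander, origin at its underside.
- fork: Steel fork, 196 mm long, lying, bystander, origin at its underside.
- oil: Tall green glass bottle, 61 mm across, 267 mm high, bystander, origin at its underside.
- jar: Spice jar with a red cap, 45 mm across, 106 mm high, bystander, origin at its underside.
- mill: Wooden pepper mill, 58 mm across, 170 mm high, bystander, origin at its underside.
There are look-alikes about, which are no part of the job. Leave any turquoise look-alike of the bottle alone.

How it is judged (in metres and radians):
On the way, in this order (a step that is already met when the one before it is completed fails the run):
1. the bar is fully in the socket, its shoulder within 7 mm of the mouth, before the lever has been thrown (angle between the x axis of bar and the x axis of socket_mouth, either way round below 0.15 rad and distance between bar_shoulder and socket_mouth below 0.007 m and value of joint clamp_lever below 0.5 rad), for 0.2 s.
2. with the bar still in the socket the lever is past its dead point and rests on the tip of the stop screw (within 1.5 mm) (y of stop_tip in the frame of socket_mouth below 0.0158 m and value of joint clamp_lever above 0.87 rad and distance between bar_shoulder and socket_mouth below 0.025 m), for 0.1 s.
At the end, for the whole second after the job is handed in: The lever is past its dead point (over 0.87 rad) and within 1.5 mm of the stop screw's tip, the jaw presses the bottle with over 30 N, the bottle stands upright (within 0.08 rad), and the bar lies flat and still on the worktop (origin below 14 mm), not touching the board (y of stop_tip in the frame of socket_mouth below 0.0158 m and value of joint clamp_lever above 0.87 rad and contact force between clamp_jaw and bottle above 30 N and angle between bottle's own z axis and vertical below 0.08 rad and height (world z) of bar below 0.014 m and angle between bar's own x axis and vertical between 1.5 and 1.64 rad and contact force between bar and board below 0.1 N and linear speed of bar below 0.02 m/s).
It fails at once if the bar strained: over 90 N between bar and lever (contact force between bar and clamp_lever above 90 N).
It fails at once if the lever jammed on against its stop: over 40 N between bar and lever once it is past 0.88 rad (value of joint clamp_lever above 0.88 rad and contact force between bar and clamp_lever above 40 N).
It fails at once if the gripper pushes on the lever, jaw or board (contact force between any of the arm, the fingers and board above 2 N).
It fails at once if the bottle tipped by more than 0.2 rad (angle between bottle's own z axis and vertical above 0.2 rad).
It fails at once if another thing moved by more than 25 mm (distance of any of lemon, garlic, salt_shaker, cup, fork, oil, jar, mill from where it was at the start of the episode above 0.025 m).
It also fails if it takes over 61 s, if anything falls off the work surface, if the arm or the gripper's body presses on something with over 40 N, if the wrist force passes 120 N, or if a joint passes its speed limit or range.

## Working session

There is one attempt and no reset: what is moved stays moved. The work goes in short steps, Python scripts to look and compute and a tool call to move; the robot and the scene stay as the last step left them, time stands still between calls to the robot, and variables do not carry over. Pictures are saved under pics/ and viewed, at most 10 in all, crops included, and the job is handed in when it is done.

Besides the shell and the picture viewer there is one more tool, called in YAML: its name, and indented under it one key for each argument. drive_tool: Moves the arm, as the interface text tells. Its arguments: {"type":"object","properties":{"deltas":{"type":"string"}},"required":["deltas"]}

```bash
mkdir -p pics; cat > h.py <<'E'
import numpy as np, cv2
from rig import bot, imaging
def ray(name,u,v,z):
    m=imaging.camera_model(name);T=np.array(m["T"])
    d=T[:3,:3]@np.array([(u-m["cx"])/m["fx"],(v-m["cy"])/m["fy"],1]);o=T[:3,3]
    return o+d*(z-o[2])/d[2]
def proj(name,p):
    m=imaging.camera_model(name);T=np.array(m["T"])
    c=T[:3,:3].T@(np.array(p)-T[:3,3]);return np.array([m["fx"]*c[0]/c[2]+m["cx"],m["fy"]*c[1]/c[2]+m["cy"]])
def save(img,fn): cv2.imwrite("pics/"+fn,cv2.cvtColor(img,cv2.COLOR_RGB2BGR))
E
python3 - <<'E'
from h import *
for n in("top","scene"):
    i=imaging.capture(n);np.save(n+"0.npy",i);save(cv2.resize(i,(784,588),interpolation=cv2.INTER_CUBIC),n+"0.png")
    m=imaging.camera_model(n);print(n,m["fx"],np.round(m["T"],3).tolist())
s=bot.read_state();print(s["time_s"],np.round(s["tcp_rot"],3).tolist())
E
```

```text
top 436.3013494969157 [[0.026, -0.992, 0.121, 0.454], [-0.999, -0.023, 0.022, -0.091], [-0.019, -0.121, -0.992, 1.288], [0.0, 0.0, 0.0, 1.0]]
scene 388.6529956308988 [[-0.905, -0.166, 0.393, 0.121], [-0.426, 0.391, -0.816, 0.898], [-0.019, -0.905, -0.425, 0.599], [0.0, 0.0, 0.0, 1.0]]
0.1 [[0.934, 0.358, -0.0], [0.358, -0.934, 0.002], [0.0, -0.002, -1.0]]
```

View pics/top0.png

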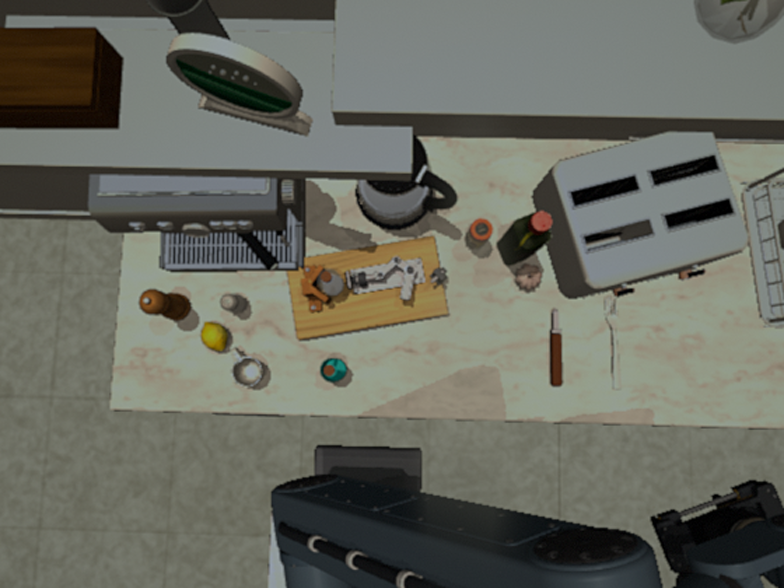

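View pics/scene0.png

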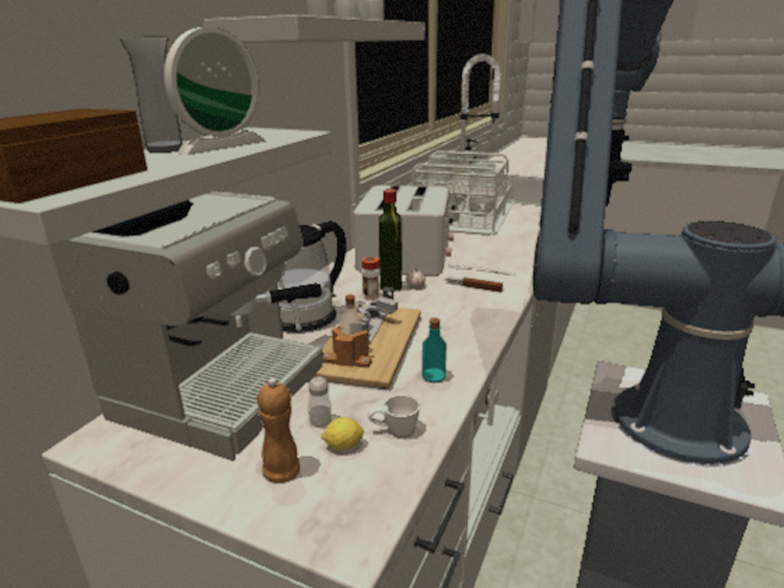

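The top view shows the board at about (368,288), with the clamp at its right (-y) end and the lever pointing down to about (407,295). The bar is at (556,347) with its tenon up (+x). The turquoise decoy is at (334,370). I'll enlarge the board and bar next.

```bash
python3 - <<'E'
from h import *
i=np.load("top0.npy")
a=cv2.resize(i[165:247,204:326],None,fx=6.5,fy=6.5,interpolation=cv2.INTER_CUBIC)
b=cv2.resize(i[215:283,375:455],None,fx=6.5,fy=6.5,interpolation=cv2.INTER_CUBIC)
f=lambda x:np.clip(x.astype(float)*1.6,0,255).astype(np.uint8)
save(f(a),"board.png");save(f(b),"bar.png")
E
```

```text
(no output)
```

View pics/board.png

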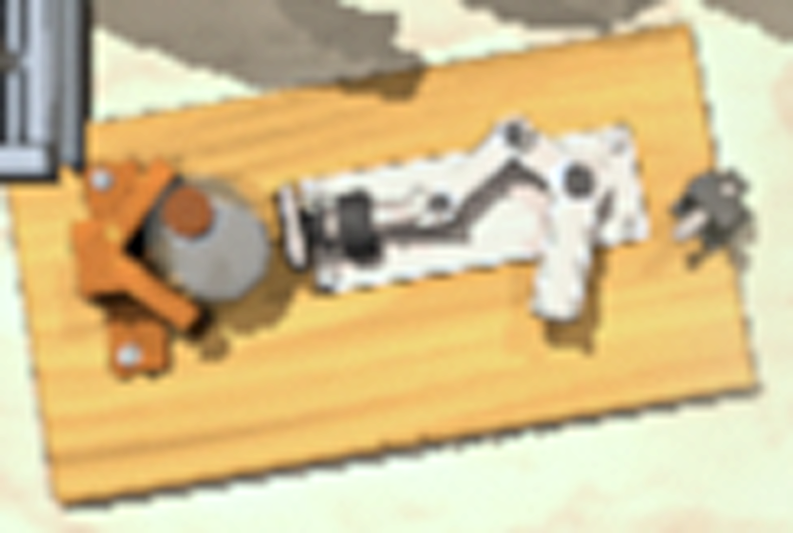

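View pics/bar.png

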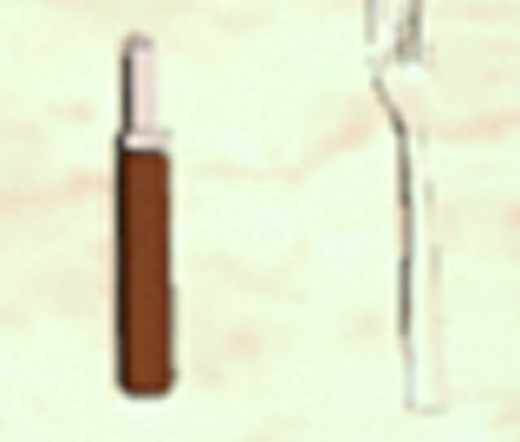

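```bash
cat >> h.py <<'E'
def cr(u,v,z,ox=204,oy=165,s=6.5,name="top"): return ray(name,(u+.5)/s-.5+ox,(v+.5)/s-.5+oy,z)
E
python3 - <<'E'
from h import *
P=lambda *a:cr(*a)[:2]
TR,BR,BL=P(690,25,.022),P(757,387,.022),P(62,497,.022)
print("corners",TR,BR,BL,np.linalg.norm(TR-BR),np.linalg.norm(BR-BL))
e=BL-BR;yaw1=np.arctan2(-e[0],e[1]);f=TR-BR;yaw2=np.arctan2(f[1],f[0]);yaw=(2*yaw1+yaw2)/3
R=lambda a:np.array([[np.cos(a),-np.sin(a)],[np.sin(a),np.cos(a)]])
C=(TR+BL)/2;print("yaw",yaw1,yaw2,"C",C)
pv=C+R(yaw)@[.015,-.095];print("pivot pred",pv,"seen z70",P(579,180,.07), P(579,180,.08))
ends=P(557,315,.074);d=ends-P(579,180,.074);print("lever angle seen",(np.arctan2(d[1],d[0])-yaw-2.740+np.pi)%(2*np.pi)-np.pi,np.linalg.norm(d))
print("mouth pred",pv+.062*np.array([np.cos(yaw+2.74),np.sin(yaw+2.74)]),"seen",ends)
t=P(685,228,.066);r=t-pv;L=np.linalg.norm(r);phi=np.arctan2(r[1],r[0])
print("tip",t,"home angle",(phi-yaw-2.740+np.pi)%(2*np.pi)-np.pi-np.arcsin(.0143/L),L)
print("bottle board xy",R(-yaw)@(P(190,212,.148)-C),"decoy top",ray("top",337/1.4,362/1.4,.125))
B=lambda u,v,z:cr(u,v,z,375,215)[:2]
a,b,c=B(146,395,.018),B(146,133,.018),B(138,36,.011)
print("bar tail",a,"shoulder",b,"tip",c,np.linalg.norm(a-b))
l,rr=B(120,260,.015),B(172,260,.015);print("sides",l,rr)
E
```

```text
corners [ 0.72157869 -0.15982599] [ 0.55766468 -0.19236416] [0.50098955 0.11666647] 0.16711234505894118 0.31418465815260377
yaw 0.1813808619692237 0.1959601186052861 C [ 0.61128412 -0.02157976]
pivot pred [ 0.64361549 -0.11215947] seen z70 [ 0.6418992  -0.11022198] [ 0.64035219 -0.11006249]
lever angle seen 0.07664190112409663 0.0594913731238175
mouth pred [ 0.58304761 -0.0989106 ] seen [ 0.58236043 -0.10193256]
tip [ 0.62248869 -0.15671198] home angle 1.0491111884990985 0.04930788915012012
bottle board xy [0.01481041 0.06883089] decoy top [0.45262658 0.02446362 0.125     ]
bar tail [ 0.41633968 -0.4145451 ] shoulder [ 0.53166202 -0.41545225] tip [ 0.57559532 -0.41400845] 0.11532590626729133
sides [ 0.47520368 -0.40429634] [ 0.47578551 -0.42725205]
```

```bash
python3 - <<'E'
from h import *
print("oil cap",ray("top",541/1.4,221/1.4,.267),"oil base scene",ray("scene",391/1.4,285/1.4,.0))
print("jar cap",ray("top",481/1.4,229/1.4,.106),"garlic",ray("top",528/1.4,277/1.4,.02),"fork tail/head",ray("top",616/1.4,386/1.4,0),ray("top",610/1.4,298/1.4,0))
print("toaster corner",ray("top",573/1.4,296/1.4,.1),ray("top",555/1.4,165/1.4,.18))
pv=np.array([.643,-.112])
for q in (0,.5,.85,1.05):
  for r in(.102,.122,.142):
    t=.185+2.74+q;d=np.array([np.cos(t),np.sin(t)]);n=np.array([-d[1],d[0]]);g=pv+r*d
    # distance from oil axis to body rect
    out=[]
    for o in ([.0,.0],):
      oil=ray("top",541/1.4,221/1.4,.267)[:2]-g
      u,v=abs(oil@d),abs(oil@n);out.append(round(float(np.hypot(max(u-.0375,0),max(v-.095,0))),3))
    print(q,r,g.round(3),out)
E
```

```text
oil cap [ 0.69919849 -0.32812801  0.267     ] oil base scene [ 0.70477808 -0.34465398  0.        ]
jar cap [ 0.71939781 -0.24805855  0.106     ] garlic [ 0.63871874 -0.35798151  0.02      ] fork tail/head [ 0.41800337 -0.54291442  0.        ] [ 0.60091944 -0.5339684   0.        ]
toaster corner [ 0.5917035  -0.42815969  0.1       ] [ 0.82727663 -0.37484693  0.18      ]
0 0.102 [ 0.543 -0.09 ] [0.196]
0 0.122 [ 0.524 -0.086] [0.213]
0 0.142 [ 0.504 -0.081] [0.231]
0.5 0.102 [ 0.545 -0.141] [0.141]
0.5 0.122 [ 0.526 -0.146] [0.15]
0.5 0.142 [ 0.507 -0.152] [0.161]
0.85 0.102 [ 0.561 -0.172] [0.112]
0.85 0.122 [ 0.545 -0.184] [0.112]
0.85 0.142 [ 0.529 -0.196] [0.115]
1.05 0.102 [ 0.574 -0.188] [0.092]
1.05 0.122 [ 0.561 -0.202] [0.092]
1.05 0.142 [ 0.548 -0.217] [0.092]
```

drive_tool:
  deltas: "60 60 40 0 -0.1; 60 105 70 -30 -0.2; 60 150 100 -60 -0.3; 60 195 130 -90 -0.366; 60 247 168 -120 -0.366; 60 247 168 -150 -0.366; 60 247 168 -180 -0.366; 60 247 168 -180 -0.366"

```text
time_s: 0.9
position: [0.4703, -0.411, 0.0382]
tcp_rot: [[1.0, 0.003, -0.005], [0.003, -1.0, 0.007], [-0.005, -0.007, -1.0]]
force: [-0.6, 1.1, -0.5]
opening: 0.689
grasp_force: 0.0
```

```bash
python3 - <<'E'
from h import *
s=bot.read_state();R=np.array(s["tcp_rot"]);print(s["time_s"],s["position"],np.arctan2(R[1,0],R[0,0]),s["force"],s["opening"])
i=imaging.capture("top");a=cv2.resize(i[205:293,365:455],None,fx=6.5,fy=6.5,interpolation=cv2.INTER_CUBIC)
save(np.clip(a*1.5,0,255).astype(np.uint8),"pick.png")
E
```

```text
0.9 [ 0.47027405 -0.41104688  0.03820078] 0.003130867210578116 [-0.56646492  1.13540234 -0.46166538] 0.689084262818012
```

View pics/pick.png

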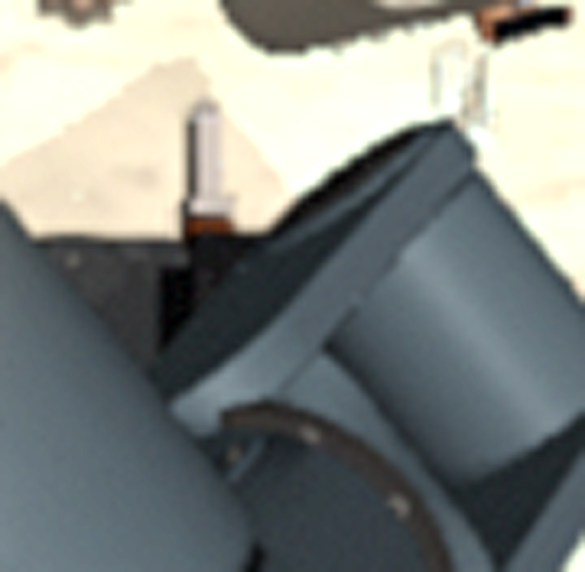

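The bar is untouched: its tenon shows at (205,155) in the crop. The arm hides the fingers, but they are centred by the numbers, so I'll lower and close.

drive_tool:
  deltas: "60 1 0 -20 0; 60 1 0 -38 0; 60 1 0 -38 0; 60 1 0 -38 0; 0 1 0 -38 0; 0 1 0 -38 0; 0 1 0 -38 0; 0 1 0 -38 0; 0 1 0 -38 0; 0 1 0 -38 0; 0 1 0 -38 0"

```text
time_s: 2.05
position: [0.4718, -0.4161, 0.0048]
tcp_rot: [[1.0, 0.0, 0.0], [0.0, -1.0, -0.001], [0.0, 0.001, -1.0]]
force: [-0.8, -0.9, 2.2]
opening: 0.249
grasp_force: 30.0
```

The grip is good. With the bar held at mid-handle, though, the gripper body would come over the turquoise decoy's cork during insertion, so I'll regrip about 25 mm nearer the tenon.

drive_tool:
  deltas: "40 0 0 0 0; 40 0 0 0 0; 40 12 0 0 0; 40 25 0 0 0; 40 25 0 0 0; 40 25 0 0 0; 0 25 0 0 0; 0 25 0 0 0; 0 25 0 0 0; 0 25 0 0 0; 0 25 0 0 0; 0 25 0 0 0"

```text
time_s: 3.25
position: [0.4963, -0.4157, 0.0045]
tcp_rot: [[1.0, -0.0, -0.0], [-0.0, -1.0, 0.0], [-0.0, -0.0, -1.0]]
force: [-0.6, -1.1, 0.1]
opening: 0.249
grasp_force: 30.0
```

drive_tool:
  deltas: "0 0 0 20 0; 0 0 0 50 0; 0 0 0 74 0; 0 0 40 74 0; 0 0 80 74 -0.05; 0 -1 120 74 -0.1; 0 -2 160 74 -0.15; 0 -3 200 74 -0.2; 0 -3 230 74 -0.2; 0 -4 260 74 -0.2; 0 -5 260 74 -0.2; 0 -5 260 74 -0.2"

```text
time_s: 4.45
position: [0.4916, -0.155, 0.0786]
tcp_rot: [[0.98, -0.197, -0.0], [-0.197, -0.98, -0.0], [0.0, 0.0, -1.0]]
force: [0.1, 0.6, -2.4]
opening: 0.254
grasp_force: 30.0
```

```bash
python3 - <<'E'
from h import *
s=bot.read_state();print(s["position"],s["opening"],s["grasp_force"])
i=imaging.capture("top");a=cv2.resize(i[165:265,204:326],None,fx=6,fy=6,interpolation=cv2.INTER_CUBIC)
j=imaging.capture("scene");np.save("t1.npy",i)
save(np.clip(a*1.5,0,255).astype(np.uint8),"pre.png")
c=j[190:270,210:320];save(np.clip(cv2.resize(c,None,fx=7,fy=7,interpolation=cv2.INTER_CUBIC)*1.4,0,255).astype(np.uint8),"pres.png")
E
```

```text
[ 0.49157009 -0.15499588  0.07855902] 0.25410029608158613 29.99504864215851
```

View pics/pre.png

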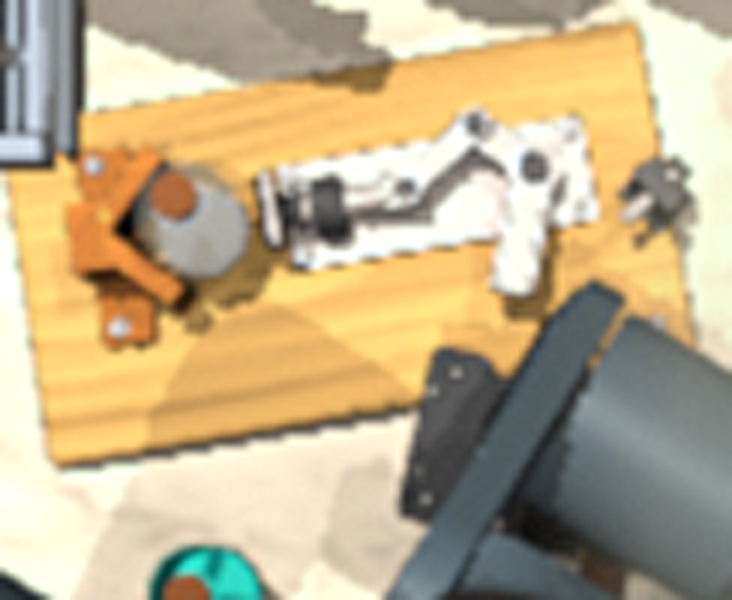

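The lever is clear at about (520,270) and the gripper body sits at (440,440), still short of the mouth. The wrist hides the tenon. I'll move in line with the socket and look again.

drive_tool:
  deltas: "0 0 35 0 0; 0 0 60 0 0; 0 0 73 0 0; 0 0 73 0 0; 0 0 73 -10 0; 0 0 73 -21 0; 0 0 73 -21 0; 0 0 73 -21 0"

```text
time_s: 5.35
position: [0.4912, -0.0832, 0.0567]
tcp_rot: [[0.98, -0.2, -0.001], [-0.2, -0.98, 0.001], [-0.002, -0.0, -1.0]]
force: [-0.1, 0.4, -1.7]
opening: 0.252
grasp_force: 30.0
```

```bash
python3 - <<'E'
from h import *
s=bot.read_state();print(s["position"],s["opening"],s["force"])
f=lambda a:np.clip(a*1.5,0,255).astype(np.uint8)
i=imaging.capture("top");j=imaging.capture("scene")
a=cv2.resize(i[175:250,250:325],(590,590),interpolation=cv2.INTER_CUBIC)
p=proj("scene",[.58,-.1,.064]);print(p);x,y=p.astype(int)
b=cv2.resize(j[y-25:y+25,x-10:x+8],(210,590),interpolation=cv2.INTER_CUBIC)
save(np.hstack([f(a),f(b)]),"pre2.png")
E
```

```text
[ 0.49120677 -0.08322479  0.05672836] 0.25229251790384105 [-0.07788595  0.44982283 -1.74287602]
[282.400073   219.79978365]
```

View pics/pre2.png

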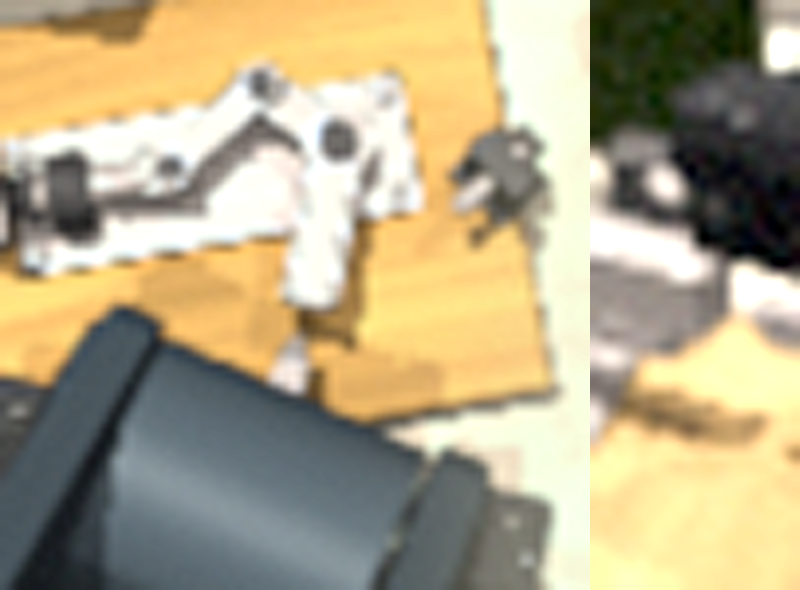

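The tenon shows from (290,385) to about (297,338) in the left crop. The socket mouth is centred at (313,303) and the lever pivot at (340,140), so the tenon sits a few mm left of the socket's axis. I'll put numbers on that.

```bash
python3 - <<'E'
from h import *
c=lambda u,v,z:cr(u,v,z,250,175,590/75)[:2]
print("tip exp",(.4912+.98*.08,-.0832-.2*.08))
print("tip seen",c(297,336,.066),"tenon mid",c(292,370,.070))
m,pv=c(312,303,.074),c(340,140,.08);d=pv-m
print("mouth",m,"pivot",pv,"yaw",np.arctan2(d[1],d[0]),np.linalg.norm(d))
print("axis edges", [np.arctan2(*(c(*a,.074)-c(*b,.074))[::-1]) for a,b in(((302,200),(286,298)),((358,215),(340,305)))])
# perpendicular offset tenon mid from socket axis with yaw -.2
u=np.array([.98,-.2]);n=np.array([.2,.98]);print("lat",(c(292,370,.070)-m)@n,(c(297,336,.066)-m)@n,"lon",(c(297,336,.066)-m)@u)
# expected projections in crop of tcp-based axis
for r in(.06,.08):
  p=proj("top",[.4912+.98*r,-.0832-.2*r,.0685]);print(((p+.5-[250,175])*590/75-.5))
E
```

```text
tip exp (0.5696, -0.0992)
tip seen [ 0.57110862 -0.09678617] tenon mid [ 0.55853805 -0.09526112]
mouth [ 0.58223933 -0.1018104 ] pivot [ 0.64010321 -0.11043139] yaw -0.14789955515435899 0.05850256652558141
axis edges [np.float64(-0.13809550533088358), np.float64(-0.17526863729920095)]
lat 0.0016780394846335031 0.002697602719391058 lon -0.011912944528600271
[291.26272122 394.2702278 ]
[303.72551899 339.70134839]
```

drive_tool:
  deltas: "0 0 -3.5 1 0.02; 0 0 -3.5 1 0.02; 0 6 -4.6 1 0.02; 0 12 -5.7 1 0.02; 0 18 -6.8 1 0.02; 0 22 -7.5 1 0.02; 0 22 -7.5 1 0.02"

```text
time_s: 6.15
position: [0.5147, -0.0904, 0.0586]
tcp_rot: [[0.984, -0.179, 0.001], [-0.179, -0.984, -0.001], [0.001, 0.0, -1.0]]
force: [-0.3, -0.1, -2.2]
opening: 0.252
grasp_force: 30.0
```

drive_tool:
  deltas: "0 6 -1.1 0 0; 0 12 -2.2 0 0; 0 18 -3.3 0 0; 0 24 -4.4 0 0; 0 27 -4.9 0 0; 0 27 -4.9 0 0"

```text
time_s: 6.75
position: [0.5413, -0.0952, 0.0586]
tcp_rot: [[0.984, -0.179, 0.001], [-0.179, -0.984, -0.0], [0.001, 0.0, -1.0]]
force: [0.3, -0.1, -1.3]
opening: 0.251
grasp_force: 30.0
```

drive_tool:
  deltas: "0 1.5 -0.3 0 0; 0 3 -0.5 0 0; 0 4 -0.7 0 0; 0 4 -0.7 0 0"

```text
time_s: 7.15
position: [0.5447, -0.0958, 0.0586]
tcp_rot: [[0.984, -0.179, 0.0], [-0.179, -0.984, -0.0], [0.0, 0.0, -1.0]]
force: [-0.3, -0.2, -0.7]
opening: 0.251
grasp_force: 30.0
```

drive_tool:
  deltas: "0 1.5 -0.3 0 0; 0 2.5 -0.5 0 0; 0 2.5 -0.5 0 0"

```text
time_s: 7.45
position: [0.5467, -0.0961, 0.0585]
tcp_rot: [[0.984, -0.179, -0.001], [-0.179, -0.984, 0.0], [-0.001, -0.0, -1.0]]
force: [-1.0, 0.3, -1.9]
opening: 0.248
grasp_force: 30.0
```

drive_tool:
  deltas: "0 1.5 -0.3 0 0; 0 2.5 -0.5 0 0; 0 2.5 -0.5 0 0"

```text
time_s: 7.75
position: [0.5467, -0.096, 0.0582]
tcp_rot: [[0.984, -0.179, -0.006], [-0.179, -0.984, 0.002], [-0.006, -0.001, -1.0]]
force: [-6.0, -0.4, 2.1]
opening: 0.25
grasp_force: 30.0
```

The bar has bottomed: TCP stays put and the force is 6 N, with the shoulder at the estimated mouth. I'll ease off and work out the arc about the pivot, with a grasp radius of 97 mm.

drive_tool:
  deltas: "0 -2 0.4 0 0; 0 -2 0.4 0 0; 0 -2 0.4 0 0; 0 -2 0.4 0 0"

```text
time_s: 8.15
position: [0.5468, -0.096, 0.0583]
tcp_rot: [[0.984, -0.179, -0.002], [-0.179, -0.984, 0.001], [-0.002, -0.0, -1.0]]
force: [-4.3, 0.6, -2.1]
opening: 0.248
grasp_force: 30.0
```

```bash
python3 -c "
import numpy as np
for a in np.arange(0,1.26,.05): print('%.2f %.1f %.1f'%(a,*(-97*np.array([np.cos(a-.18)-np.cos(.18),np.sin(a-.18)+np.sin(.18)]))),end='; ')"
```

```text
0.00 -0.0 -0.0; 0.05 -0.7 -4.8; 0.10 -1.3 -9.6; 0.15 -1.5 -14.5; 0.20 -1.5 -19.3; 0.25 -1.3 -24.2; 0.30 -0.9 -29.0; 0.35 -0.2 -33.8; 0.40 0.8 -38.5; 0.45 1.9 -43.2; 0.50 3.4 -47.9; 0.55 5.0 -52.4; 0.60 6.9 -56.9; 0.65 9.0 -61.3; 0.70 11.3 -65.6; 0.75 13.8 -69.7; 0.80 16.5 -73.7; 0.85 19.4 -77.6; 0.90 22.5 -81.3; 0.95 25.8 -84.9; 1.00 29.3 -88.3; 1.05 32.9 -91.5; 1.10 36.7 -94.5; 1.15 40.6 -97.4; 1.20 44.7 -100.0; 1.25 48.9 -102.5;
```

drive_tool:
  deltas: "0 -1 -2.5 0 0.025; 0 -1.3 -4.8 0 0.05; 0 -1.6 -7.2 0 0.075; 0 -1.8 -9.6 0 0.10; 0 -2 -14.5 0 0.15; 0 -2 -19.3 0 0.20; 0 -1.8 -24.2 0 0.25; 0 -1.4 -29 0 0.30; 0 -1.4 -29 0 0.30"

```text
time_s: 9.05
position: [0.5456, -0.1226, 0.0583]
tcp_rot: [[0.993, 0.121, -0.002], [0.121, -0.993, 0.005], [-0.001, -0.005, -1.0]]
force: [-1.0, 10.6, -0.8]
opening: 0.248
grasp_force: 30.1
```

drive_tool:
  deltas: "0 0.7 -4.8 0 0.05; 0 1.7 -9.5 0 0.10; 0 2.8 -14.2 0 0.15; 0 4.3 -18.9 0 0.20; 0 5.9 -23.4 0 0.25; 0 5.9 -23.4 0 0.25"

```text
time_s: 9.65
position: [0.5503, -0.1446, 0.0582]
tcp_rot: [[0.932, 0.362, -0.004], [0.362, -0.932, 0.007], [-0.001, -0.008, -1.0]]
force: [-2.5, 12.7, 2.4]
opening: 0.25
grasp_force: 30.0
```

drive_tool:
  deltas: "0 1.9 -4.5 0 0.05; 0 4 -8.9 0 0.10; 0 6.3 -13.2 0 0.15; 0 8.8 -17.3 0 0.20; 0 11.5 -21.3 0 0.25; 0 11.5 -21.3 0 0.25"

```text
time_s: 10.25
position: [0.5611, -0.1666, 0.0581]
tcp_rot: [[0.813, 0.582, -0.006], [0.582, -0.813, 0.007], [-0.001, -0.009, -1.0]]
force: [-3.7, 8.5, 2.4]
opening: 0.251
grasp_force: 30.0
```

```bash
python3 - <<'E'
from h import *
s=bot.read_state();print(s["moment"])
i=imaging.capture("top");f=lambda a:np.clip(a*1.5,0,255).astype(np.uint8)
save(f(cv2.resize(i[165:245,225:335],None,fx=7,fy=7,interpolation=cv2.INTER_CUBIC)),"mid.png")
E
```

```text
[1.62292927 0.65207629 0.14261435]
```

View pics/mid.png

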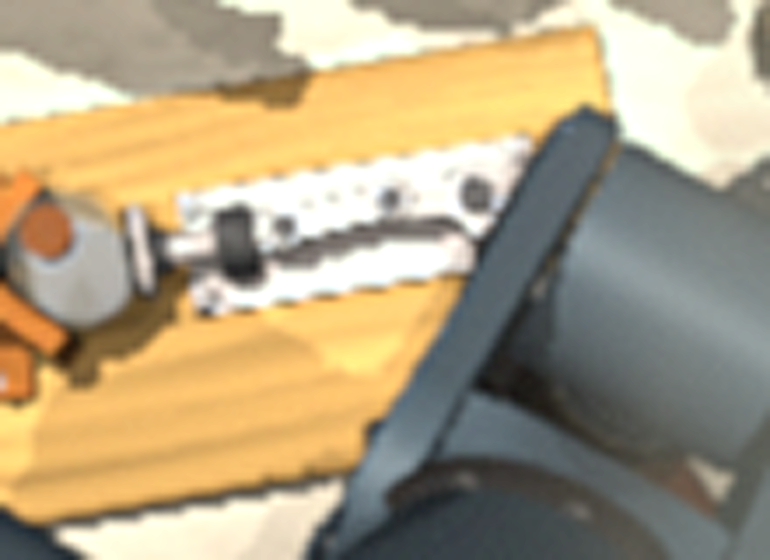

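The toggle links (pivot (477,195), elbow (391,198), slider (285,227)) are nearly straight, so the lever is just short of its dead point. The jaw has reached the bottle, which stands upright. From here I'll go gently.

drive_tool:
  deltas: "0 1.4 -2 0 0.025; 0 2.9 -3.9 0 0.05; 0 4.4 -5.8 0 0.075; 0 6 -7.6 0 0.10; 0 6 -7.6 0 0.10"

```text
time_s: 10.8
position: [0.5673, -0.1749, 0.0581]
tcp_rot: [[0.751, 0.66, -0.005], [0.661, -0.751, 0.005], [-0.001, -0.007, -1.0]]
force: [-4.6, 6.3, 0.9]
opening: 0.251
grasp_force: 30.0
```

drive_tool:
  deltas: "0 0.6 -0.7 0 0.01; 0 1.3 -1.5 0 0.02; 0 1.9 -2.2 0 0.03; 0 1.9 -2.2 0 0.03"

```text
time_s: 11.2
position: [0.5692, -0.1772, 0.0581]
tcp_rot: [[0.731, 0.683, -0.005], [0.683, -0.731, 0.005], [-0.001, -0.007, -1.0]]
force: [-4.3, 7.2, 1.2]
opening: 0.247
grasp_force: 30.0
```

drive_tool:
  deltas: "0 0.7 -0.7 0 0.01; 0 1.4 -1.4 0 0.02; 0 2.1 -2.1 0 0.03; 0 2.1 -2.1 0 0.03"

```text
time_s: 11.6
position: [0.5719, -0.18, 0.0582]
tcp_rot: [[0.71, 0.704, -0.004], [0.704, -0.71, 0.003], [-0.0, -0.005, -1.0]]
force: [-3.9, 5.8, 0.3]
opening: 0.256
grasp_force: 30.0
```

drive_tool:
  deltas: "0 0.7 -0.7 0 0.01; 0 1.5 -1.4 0 0.02; 0 1.5 -1.4 0 0.02"

```text
time_s: 11.9
position: [0.5748, -0.1826, 0.0583]
tcp_rot: [[0.696, 0.718, -0.001], [0.718, -0.696, 0.001], [0.0, -0.001, -1.0]]
force: [-1.6, 2.1, -1.9]
opening: 0.248
grasp_force: 30.0
```

drive_tool:
  deltas: "0 0.7 -0.7 0 0.01; 0 1.5 -1.4 0 0.02; 0 1.5 -1.4 0 0.02"

```text
time_s: 12.2
position: [0.5776, -0.1854, 0.0587]
tcp_rot: [[0.682, 0.731, 0.002], [0.731, -0.682, -0.001], [0.001, 0.002, -1.0]]
force: [-1.5, 1.3, -2.8]
opening: 0.25
grasp_force: 30.0
```

drive_tool:
  deltas: "0 0.7 -0.7 0 0.01; 0 1.5 -1.3 0 0.02; 0 1.5 -1.3 0 0.02"

```text
time_s: 12.5
position: [0.5781, -0.1861, 0.0587]
tcp_rot: [[0.667, 0.745, 0.0], [0.745, -0.667, -0.0], [0.0, 0.0, -1.0]]
force: [-1.4, 2.2, 0.0]
opening: 0.255
grasp_force: 30.0
```

drive_tool:
  deltas: "0 0.7 -0.6 0 0.005; 0 1.5 -1.3 0 0.01; 0 1.5 -1.3 0 0.01"

```text
time_s: 12.8
position: [0.5786, -0.1866, 0.0585]
tcp_rot: [[0.66, 0.752, -0.002], [0.752, -0.66, 0.001], [-0.0, -0.003, -1.0]]
force: [-3.1, 3.8, 1.3]
opening: 0.247
grasp_force: 30.0
```

drive_tool:
  deltas: "0 0.6 -0.5 0 0; 0 1.2 -1 0 0; 0 1.2 -1 0 0"

```text
time_s: 13.1
position: [0.5788, -0.1868, 0.0585]
tcp_rot: [[0.659, 0.752, -0.005], [0.752, -0.659, 0.003], [-0.001, -0.005, -1.0]]
force: [-5.2, 4.2, 3.1]
opening: 0.249
grasp_force: 30.0
```

```bash
python3 - <<'E'
from h import *
i=imaging.capture("top");j=imaging.capture("scene");f=lambda a:np.clip(a*1.5,0,255).astype(np.uint8)
a=cv2.resize(i[170:240,225:325],(570,399),interpolation=cv2.INTER_CUBIC)
p=proj("scene",[.61,-.15,.064]).astype(int);b=cv2.resize(j[p[1]-35:p[1]+35,p[0]-20:p[0]+20],(228,399),interpolation=cv2.INTER_CUBIC)
save(np.hstack([f(a),f(b)]),"home.png");print(p)
E
```

```text
[280 212]
```

View pics/home.png

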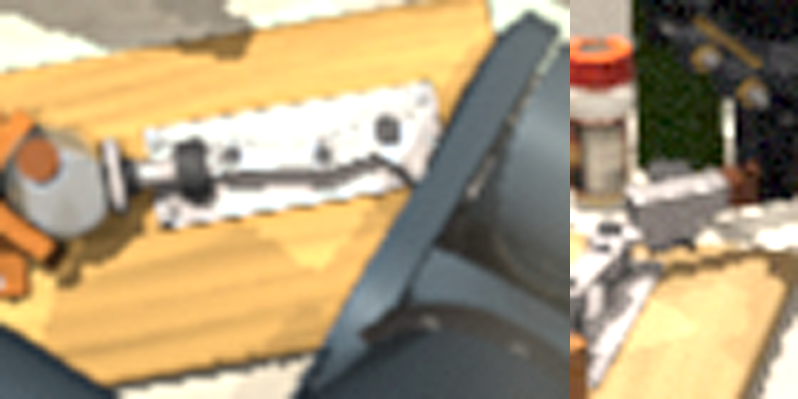

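TCP held still while the tangential force climbed from about 2 to 7 N. The elbow at (321,153) is now well past the line from pivot (387,130) to slider (230,153), which puts the lever near 1.03 rad, so it is home. I'll relax, then draw the bar straight out.

drive_tool:
  deltas: "0 -1.2 1 0 0; 0 -2 1.8 0 -0.005; 0 -2 1.8 0 -0.005; 0 -2 1.8 0 -0.005"

```text
time_s: 13.6
position: [0.5786, -0.1865, 0.0586]
tcp_rot: [[0.664, 0.748, -0.001], [0.748, -0.664, 0.0], [-0.0, -0.0, -1.0]]
force: [-2.9, 2.8, -0.0]
opening: 0.248
grasp_force: 30.0
```

drive_tool:
  deltas: "0 -1 0.9 0 -0.005; 0 -1 0.9 0 -0.005; 0 -3 -1.2 0 -0.005; 0 -6 -4.6 0 -0.005; 0 -9 -8 0 -0.005; 0 -9 -8 0 -0.005"

```text
time_s: 14.2
position: [0.5698, -0.1957, 0.0587]
tcp_rot: [[0.668, 0.744, 0.001], [0.744, -0.668, -0.001], [-0.0, 0.001, -1.0]]
force: [-0.4, 0.3, -2.7]
opening: 0.251
grasp_force: 30.0
```

drive_tool:
  deltas: "0 -4 -4.5 0 0; 0 -8 -8.9 0 0; 0 -12 -13.4 0 0; 0 -16 -17.9 0 0; 0 -20 -22.3 0 0; 0 -25 -27.9 0 0; 0 -30 -33.5 0 0; 0 -35 -39 0 0; 0 -42 -46.9 0 0; 0 -42 -46.9 0 0"

```text
time_s: 15.2
position: [0.5268, -0.2425, 0.0585]
tcp_rot: [[0.669, 0.743, -0.0], [0.743, -0.669, -0.0], [-0.0, -0.0, -1.0]]
force: [-0.2, 0.1, -2.2]
opening: 0.252
grasp_force: 30.0
```

drive_tool:
  deltas: "0 -15 -30 0 -0.14; 0 -37 -60 0 -0.28; 0 -37 -90 0 -0.42; 0 -37 -117 0 -0.56; 0 -37 -117 0 -0.70; 0 -37 -117 0 -0.838; 0 -37 -117 -15 -0.838; 0 -37 -117 -30 -0.838; 0 -37 -117 -42 -0.838; 0 -37 -117 -50 -0.838; 0 -37 -117 -53 -0.838; 0 -37 -117 -53 -0.838"

```text
time_s: 16.4
position: [0.4906, -0.358, 0.0051]
tcp_rot: [[1.0, 0.003, -0.001], [0.003, -1.0, 0.001], [-0.001, -0.001, -1.0]]
force: [0.9, 0.5, -1.4]
opening: 0.247
grasp_force: 30.0
```

drive_tool:
  deltas: "0 0 0 -1 0; 0 0 0 -1 0; 45 0 0 -1 0; 45 0 0 -1 0; 45 0 0 -1 0; 45 0 0 20 0; 45 0 0 60 0; 45 0 0 100 0; 45 -20 -50 140 0; 45 -40 -100 140 0; 45 -60 -150 140 0; 45 -60 -150 140 0"

```text
time_s: 17.6
position: [0.4293, -0.5134, 0.147]
tcp_rot: [[1.0, -0.001, 0.002], [-0.001, -1.0, -0.005], [0.002, 0.005, -1.0]]
force: [0.2, -0.0, -0.7]
opening: 0.513
grasp_force: 0.0
```

```bash
python3 - <<'E'
from h import *
s=bot.read_state();print(s["position"],s["opening"],s["force"],s["time_s"])
i=imaging.capture("top");f=lambda a:np.clip(a*1.5,0,255).astype(np.uint8)
save(f(cv2.resize(i[150:290,205:405],(800,560),interpolation=cv2.INTER_CUBIC)),"end.png")
E
```

```text
[ 0.42928148 -0.51339326  0.14703693] 0.5134795277530663 [ 0.2410886  -0.0074124  -0.65782647] 17.6
```

View pics/end.png

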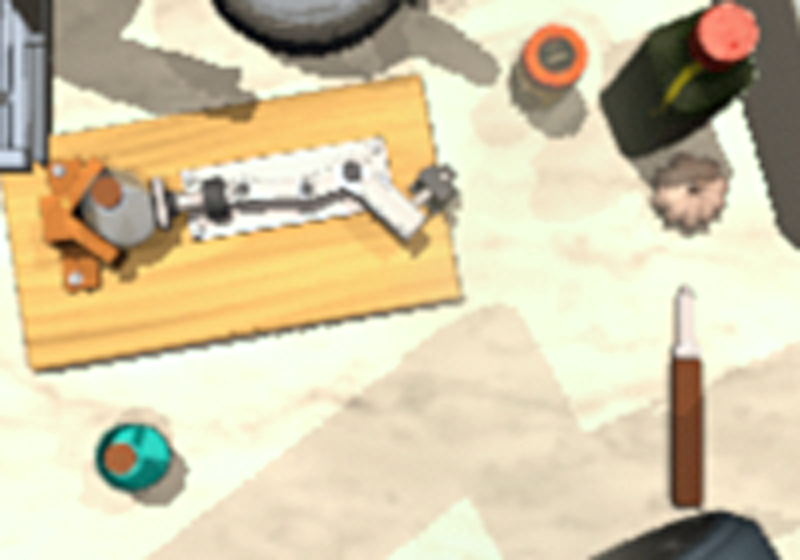

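The lever's socket, from (352,170) to (408,232), rests on the stop screw at about (418,205). The jaw is on the upright bottle, and the bar lies flat at (687,400), clear of the board. I'll hand in.

```bash
python3 -c "
from rig import bot
print(bot.hand_in())"
```

```text
the job is handed in; nothing more can be done
None
```

The job is handed in at about 18 s, with no verdict returned: the last picture shows the lever past its dead point and resting on the stop screw, the jaw on the upright bottle, and the bar lying on the worktop clear of the board (the jaw's force on the bottle could not be measured).

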